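# Move the full sample carrier into the counting bay of the changer deck

## Robot

A 6-joint arm with a two-finger parallel gripper is mounted at the origin on a cart in front of the work surface, level with it; the furniture and walls round the work are solid. World frame = base frame: x ahead of the robot, y to its left, z up, the work surface at z = 0. Lengths are in m, angles in rad, forces in N, time in s.
With the tool pointing down it reaches from about 0.35 to 1 m from the base axis. Payload 7.1 kg.
Tool frame: the origin (TCP) lies midway between the tips of the shut fingers; the grasp point (between the pads) lies 19 mm behind it; z points along the fingers, y is the line along which they close (so a half turn about z gives the same grasp; the last joint's range is limited). The gripper opens to 85 mm and grips with 20 to 120 N. Pads are 22 mm wide; open, the fingers measure 114 mm over their backs; the gripper's body (76 mm by 85 mm) begins 54 mm behind the grasp point. The pads swing forward as they close: fully open they stand 13 mm farther back than shut.
Start: joints at [1.156, 0.423, 1.63, -0, 1.089, -0.019], TCP at [0.241, 0.577, 0.207] pointing down, gripper open.
Joint ranges: [-3, 3], [-0.9, 2.11], [0.09, 2.58], [-1.31, 4.45], [0.11, 2.69], [-2.54, 2.54]. Speed limits (rad/s): [2.39, 2.39, 3.01, 3.14, 3.14, 3.14].

## Interface

Orientations are given as a unit quaternion [x, y, z, w].
In Python, from plant import arm, optics gives the robot as it stands.
- The arm moves only by the tool drive_tool, never from a script. Its argument "increments" is a list of rows, each an object with "translation": the shift along the tool's x, y, z as a fraction of full scale, a list of three; "turn": the turn about the tool's z as a fraction of full scale. A call has 1 to 10 rows; each row shifts and turns the commanded pose from where the row before left it, along the tool's axes as they then stand; what a row does not reach is not made up. Full scale, the value 1, is 0.02 m for a shift and 8 degrees for a turn. A row lasts 1/10 s, in which the tool goes at most 50 mm and 8.59 degrees, less where a joint would pass 70% of its speed; a pose out of reach is approached as far as the arm can. A call with a number of a shift or a turn outside -1 to 1 is refused whole. A call with a gripper value outside its range is refused whole. "hand" is the gripper command: -1 is shut, 1 is fully open, values between are in proportion, set as the call begins (left out, the last holds). The fingers move at their own pace and stop on an object; the grip force is fixed at half the most. Time passes only in rows, so rows that do not move let the fingers close. It gives the time, the measured TCP pose, the force, the opening and the grip force at its end, in the units of the state.
- arm.read_state(): the state, without advancing time (a new reading comes with each control period).
- optics.snapshot(name): name is "scene" or "side" or "wrist"; returns a dict with "pixels" (384x512x3 uint8, red, green, blue), "range_z" (384x512 float32, m along the optical axis (not along the pixel's ray), 0 where there is no reading), "fx", "fy", "cx", "cy" (pixels), "k1" (the pictures are not rectified: a ray, as slopes to the right and down, at radius r is drawn at 1 + k1 r^2 times it, then the intrinsics apply), "R" (3x3) and "t" (3): a world point X has camera coordinates R X + t. Camera axes: x right, y down, z forward; pixel columns grow to the right and rows downward; lengths in m; the calibration is good to about 2 mm. A picture is of the moment at which its call begins.
- arm.job_done(): hands the job in; it is judged then, once.
The state is a dict: "time_s": time; "joints": joint angles; "joint_velocities": joint speeds; "effort": joint torques, N m; "position": TCP position; "orientation": TCP orientation; "wrist_force": force on the tool from outside, world axes, zero at the start; "torque": the same for the moment, N m; "gripper_width": opening from 0.0 (shut) to 1.0 (fully open); "gripper_force": force on a finger pad.
Only numpy, scipy, OpenCV 4.12 (cv2) and the standard library are available. Lean on these libraries where they do the work, as an engineer would, in place of code of your own. Each camera call takes 0.05 s, during which the arm holds its last target. There are 200 camera calls.

## Task

Bring the carrier with all four vials into the counting bay: the deck's strips keep the carriers from being lifted out, so slide them one at a time, each by its grip post and as far as it goes - first the carrier beside the bay back into the free corner, then the one in the bay sideways into the place this has left, then the full carrier from behind into the bay. Push it in by feel until it stands against the bay's end stop and the spring latch has snapped out behind it, never pressing a carrier with more than 20 N against a wall, the stop or another carrier. Let go of it there, and leave the timer, weighing bottle, beaker and tweezers where they are.

Things in the scene. Friction and masses are not known exactly. Their poses are not given: they have to be found in the camera images.
- deck: Fixed metal tray 232 (x) x 186 (y) x 20.5 mm, floor 10 mm above the bench. Inside 208 (x) x 162 mm (y), for 2 x 2 carriers: 48 mm to spare along x, 2 mm along y. Steel strips on the 12 mm walls reach 4.5 mm in over the carriers' flanges (1.5 mm play in height): carriers slide but cannot be lifted out. Origin: centre of its underside; x towards the bay's end stop, y left, z up.
- bay (a point): Counting bay, front left place (front = deck +x), amber window in its floor; point on the floor at x +47, y +40.5 mm of the deck. A brass stop bar on thumbscrews ends it in +x. Stop and latch are one adjustable set, shifted along x by up to 10 mm either way from run to run, not measured: a carrier at the stop has its centre 1 mm (-9 to +11 mm) beyond this point.
- beside_bay (a point): Front right place, beside the bay: point on the deck's floor at x +47, y -40.5 mm of the deck. The wide glass carboy (radius 0.13 m, taller than the arm's wrist) stands near it at world x 0.69, y 0.01 m: swing the arm round short of it.
- behind_bay (a point): Rear left place, behind the bay, where the full carrier waits at the start: point on the deck's floor at x -62, y +40.5 mm of the deck.
- free_corner (a point): Rear right place, empty at the start: point on the deck's floor at x -62, y -40.5 mm of the deck. A carrier at the rear wall has its centre 2 mm behind it.
- carrier_full: Grey sample carrier, 350 g: base flange 80 x 80 x 6 mm, corners cut 2.5 mm; block 64 x 64 mm up to 22 mm height; in the middle a round steel grip post, diameter 16 mm, from 22 to 60 mm height. Four vials with white caps, up to 32.5 mm height. Origin: centre of the underside; axes along the deck's, z up.
- carrier_half: Grey sample carrier, 350 g: base flange 80 x 80 x 6 mm, corners cut 2.5 mm; block 64 x 64 mm up to 22 mm height; in the middle a round steel grip post, diameter 16 mm, from 22 to 60 mm height. Two vials with white caps, up to 32.5 mm height, two empty holes. Starts in the bay or beside it. Origin: centre of the underside; axes along the deck's, z up.
- carrier_empty: Grey sample carrier, 350 g: base flange 80 x 80 x 6 mm, corners cut 2.5 mm; block 64 x 64 mm up to 22 mm height; in the middle a round steel grip post, diameter 16 mm, from 22 to 60 mm height. Four empty dark holes. Starts in the bay or beside it. Origin: centre of the underside; axes along the deck's, z up.
- latch_window (a point): Mid point, on the deck's floor at x +4, y +81 mm of the deck, of a window in the left wall for the steel spring latch, whose nose stands 6.5 mm inside the wall. A carrier from the rear meets its ramp after 4 to 30 mm, pushes it back (6 to 10 N with friction) and slides along it; it snaps out behind the carrier within 1.2 mm of the stop and blocks its way back. Housing 24 mm high, to deck y +136.
- timer: Bench timer, white, 62 x 62 x 22 mm, left of the deck; origin: centre of its underside. Stays where it is.
- weighing_bottle: Low glass weighing bottle with lid, 42 mm wide, 44 mm high, left of the deck; origin: centre of its underside. Stays where it is.
- beaker: Small glass beaker, 62 x 68 x 78 mm, left of the deck's front end; origin: centre of its underside. Stays where it is.
- tweezers: Steel tweezers, 157 mm long, 9 mm high, lying right of the deck; origin: centre of the underside, y along their length. Stay where they are.
Mind the look-alikes: they are no part of the job. Leave any purple look-alike of the carrier_full alone.

How it is judged:
By the outcome, as a careful person would: the job done as asked, in the order asked, and still so for the second after the job is handed in, with the robot touching nothing.
It also fails if it takes over 64 s, if anything falls off the work surface, if the arm or the gripper's body presses on something with over 40 N, if the wrist force passes 120 N, or if a joint passes its speed limit or range.

## Working session

There is one attempt and no reset: what is moved stays moved. The work goes in short steps, Python scripts to look and compute and a tool call to move; the robot and the scene stay as the last step left them, time stands still between calls to the robot, and variables do not carry over. Pictures are saved under pics/ and viewed, at most 10 in all, crops included, and the job is handed in when it is done.

Besides the shell and the picture viewer there is one more tool, called after "Request:" by a JSON object that holds its "op" and its "data", one argument or row to a line. drive_tool: Moves the arm, as the interface text tells. Shift numbers are shares of 0.02 m and turn numbers shares of 8 degrees, none past 1 either way. Its arguments: {"type":"object","properties":{"increments":{"type":"array","items":{"type":"object","properties":{"translation":{"type":"array","items":{"type":"number","minimum":-1,"maximum":1}},"turn":{"type":"number","minimum":-1,"maximum":1}}}},"hand":{"type":"number"}},"required":["increments"]}

```bash
mkdir -p pics; ls; cat > h.py <<'E'
import numpy as np, cv2
from plant import arm, optics
def world(s,u,v,z=None):
    p=np.array([[[(u-s['cx'])/s['fx'],(v-s['cy'])/s['fy']]]]);p=p[0,0];q=p.copy()
    for _ in range(20): q=p/(1+s['k1']*(q@q))
    d=np.array([q[0],q[1],1.]);R=np.array(s['R']);t=np.array(s['t'])
    c=-R.T@t;w=R.T@d
    k=s['range_z'][int(round(v)),int(round(u))] if z is None else (z-c[2])/w[2]
    return c+k*w
E
python3 - <<'E'
from h import *
ss={n:optics.snapshot(n) for n in('scene','side','wrist')}
for n,s in ss.items():
    print(n,s['fx'],s['k1'],-np.array(s['R']).T@s['t'])
    np.save(f'pics/{n}0.npy',s,allow_pickle=True)
    cv2.imwrite(f'pics/{n}0.png',s['pixels'][:,:,::-1])
a=cv2.imread('pics/scene0.png');cv2.imwrite('pics/scene0b.png',cv2.resize(a,(800,600)))
a=cv2.imread('pics/side0.png');b=cv2.imread('pics/wrist0.png')
cv2.imwrite('pics/sw.png',cv2.resize(np.hstack([a,b]),(800,300)))
print(arm.read_state())
E
```

```text
pics
scene 383.16225640148 -0.047655510906921036 [ 0.09567948 -0.08388307  0.64121287]
side 461.801495953293 -0.1357462083002158 [-0.02022495  1.17561507  0.57966687]
wrist 327.4404164910448 -0.02287988105862766 [0.17661433 0.60243259 0.37411253]
{'time_s': 0.15, 'joints': array([ 1.15599772e+00,  4.23670332e-01,  1.63048516e+00, -1.37453613e-05,
        1.08864490e+00, -1.90028297e-02]), 'joint_velocities': array([ 0.0001336 , -0.00363227, -0.00141348, -0.0002099 , -0.00195969,
       -0.0006454 ]), 'effort': array([ 3.13100591e-04, -5.57768226e+01, -2.82017791e+01, -5.62493062e-05,
        4.78370581e-03, -1.02142013e-05]), 'position': array([0.24076299, 0.57627415, 0.20663266]), 'orientation': array([ 1.96605521e-01,  9.80482486e-01, -5.91032198e-04, -1.24010912e-04]), 'wrist_force': array([-0.55617339, -0.11157965, -0.20626709]), 'torque': array([-0.00676218,  0.00122156, -0.04199028]), 'gripper_force': 0.0, 'gripper_width': 1.0002318805028287}
```

View pics/scene0b.png

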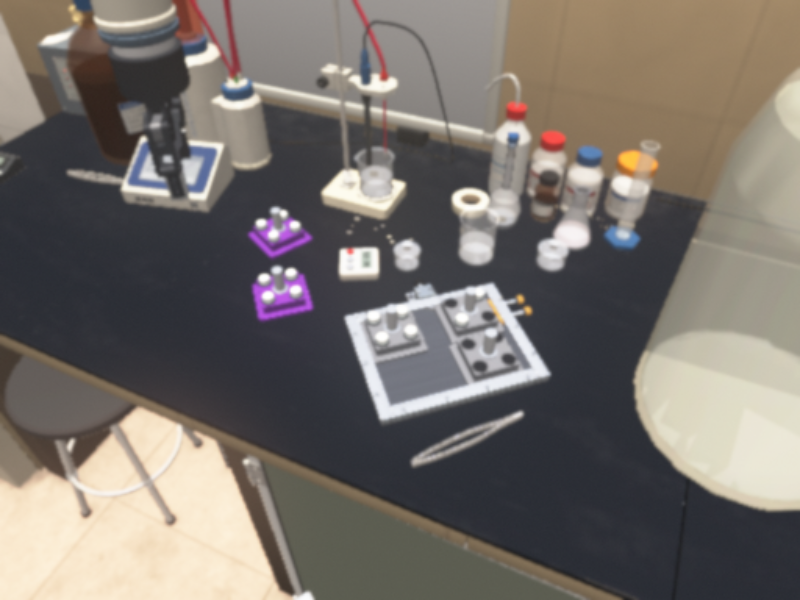

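View pics/sw.png

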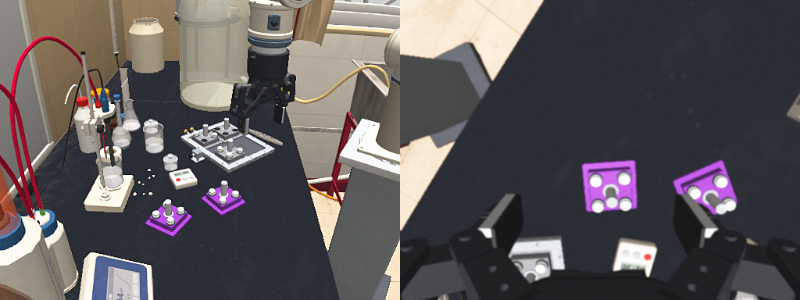

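The scene shows the following (800 px view):
- **Deck:** corners at about (347,317), (492,285), (549,377) and (383,416).
- **Grey carriers:** full at (392,320), rear left. Half in the bay at (470,305), by the amber screws. Empty beside the bay at (490,345).
- **Look-alikes:** the purple carriers at (280,230) and (283,290) are not part of the job.
- **Choice:** the grey full carrier inside the deck. I'll check it in a close crop.

```bash
python3 - <<'E'
from h import *
s=np.load('pics/scene0.npy',allow_pickle=True).item()
im=s['pixels'][:,:,::-1]
u0,v0=215,175
c=cv2.resize(im[v0:v0+100,u0:u0+140],None,fx=5.7,fy=5.7,interpolation=cv2.INTER_CUBIC)
cv2.imwrite('pics/crop1.png',c)
# deck outline: points by depth with height 17..24mm
H,W=s['range_z'].shape
P={}
pts=[];
for v in range(170,275):
  for u in range(210,365):
    if s['range_z'][v,u]>0: pts.append((u,v,*world(s,u,v)))
pts=np.array(pts);np.save('pics/pts.npy',pts)
m=(pts[:,4]>.012)&(pts[:,4]<.03)
r=cv2.minAreaRect(pts[m][:,2:4].astype(np.float32));print('rect',r, cv2.boxPoints(r))
m=pts[:,4]>.055
h=pts[m];print(h[:,4].max())
t=cv2.kmeans(h[:,2:4].astype(np.float32),3,None,(3,50,1e-5),5,0);print(t[2],np.bincount(t[1].ravel()))
for n,(u,v) in dict(a=(347,317),b=(492,285),c=(549,377),d=(383,416)).items(): print(n,world(s,u*.64,v*.64,.0205))
E
```

```text
rect ((0.4966205358505249, 0.33841562271118164), (0.29449471831321716, 0.3420052230358124), 56.67115783691406) [[0.27283847 0.30934218]
 [0.55859435 0.12142964]
 [0.7204026  0.36748907]
 [0.43464673 0.5554016 ]]
0.07262608193504205
[[0.41493374 0.38359416]
 [0.4936165  0.2726813 ]
 [0.5243103  0.3473106 ]] [62 73 60]
a [0.38304683 0.44931076 0.0205    ]
b [0.59786306 0.37672472 0.0205    ]
c [0.53883145 0.20015597 0.0205    ]
d [0.32809973 0.27856055 0.0205    ]
```

View pics/crop1.png

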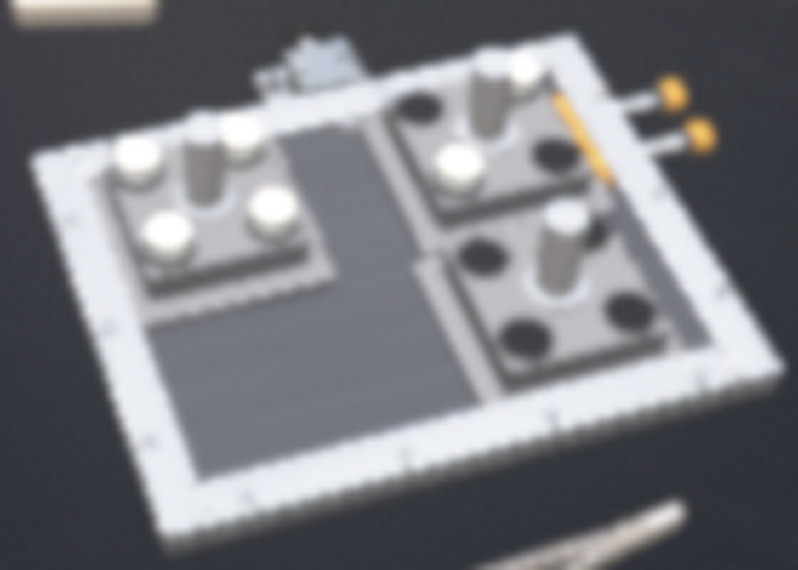

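The crop confirms the choice. The four-vial grey carrier is at crop (205,210), the two-vial one in the bay at (490,140) by the amber stop, and the one with empty holes at (555,310). Next I'll fit the deck pose.

```bash
python3 - <<'E'
from h import *
s=np.load('pics/scene0.npy',allow_pickle=True).item()
w=lambda x,y,z: world(s,(x+.5)/5.7-.5+215,(y+.5)/5.7-.5+175,z)
C=np.array([w(*p,.0205) for p in [(35,160),(572,35),(783,370),(163,545)]])
print(C, [np.linalg.norm(C[i]-C[(i+1)%4]) for i in range(4)])
q=np.array([[-116,93],[116,93],[116,-93],[-116,-93]])/1000
a=C[:,:2]-C[:,:2].mean(0);th=np.arctan2((q[:,0]*a[:,1]-q[:,1]*a[:,0]).sum(),(q*a).sum());o=C[:,:2].mean(0)
R=np.array([[np.cos(th),-np.sin(th)],[np.sin(th),np.cos(th)]]);print('deck',o,np.degrees(th),(a-q@R.T)*1e3)
for n,p in dict(full=(205,125),half=(492,60),empty=(567,215)).items():
    P=w(*p,.07);print(n,P,(P[:2]-o)@R*1e3)
for n,p in dict(timer=(360,275),bottle=(407,266),beaker=(477,258)).items():
    P=world(s,p[0]*.64,p[1]*.64,.002);print(n,P,(P[:2]-o)@R*1e3)
E
```

```text
[[0.38095211 0.45169523 0.0205    ]
 [0.60194594 0.38102321 0.0205    ]
 [0.54320983 0.20270024 0.0205    ]
 [0.31992778 0.27326798 0.0205    ]] [np.float64(0.23201898016854397), np.float64(0.18774720358992292), np.float64(0.23416805632566304), np.float64(0.1885742603129231)]
deck [0.46150892 0.32717166] -17.997774218371784 [[ 1.03200123  0.23250763]
 [ 1.37793326  1.24385574]
 [ 0.11210735 -0.18036851]
 [-2.52204184 -1.29599487]]
full [0.41860849 0.38728178 0.07      ] [-59.37407515  43.91346472]
half [0.52733577 0.3514523  0.07      ] [55.10361494 43.43173181]
empty [0.49644655 0.27466204 0.07      ] [ 49.45250602 -39.14521663]
timer [0.4581395  0.53209646 0.002     ] [-66.52221506 193.85644424]
bottle [0.5317456  0.50551387 0.002     ] [ 11.69571799 191.31739477]
beaker [0.63696254 0.45377401 0.002     ] [127.75081923 174.61917725]
```

Request:
{"op": "drive_tool", "data": {
  "hand": 0.2,
  "increments": [
    {"translation": [0,0,0],"turn": -0.588},
    {"translation": [-0.99,-0.61,0]},
    {"translation": [-0.99,-0.61,0]},
    {"translation": [-0.99,-0.61,0]},
    {"translation": [-0.99,-0.61,0]},
    {"translation": [-0.99,-0.61,0]},
    {"translation": [-0.99,-0.61,0]},
    {"translation": [-0.99,-0.61,0]},
    {"translation": [-0.99,-0.61,0]},
    {"translation": [-0.99,-0.61,0]}
  ]
}}

```text
$.increments[1]: bad value
```

Request:
{"op": "drive_tool", "data": {
  "increments": [
    {"translation": [-0.99,-0.61,0]},
    {"translation": [-0.99,-0.61,0]},
    {"translation": [-0.99,-0.61,0]},
    {"translation": [-0.99,-0.61,0.4]},
    {"translation": [-0.99,-0.61,0.5]},
    {"translation": [-0.99,-0.61,0.5]},
    {"translation": [-0.99,-0.61,0.5]},
    {"translation": [-0.99,-0.61,0.5]},
    {"translation": [0,0,0]},
    {"translation": [0,0,0]}
  ]
}}

```text
$.increments[0]: bad value
```

```bash
python3 - <<'E'
from h import *
s=optics.snapshot('wrist');np.save('pics/wrist1.npy',s,allow_pickle=True)
cv2.imwrite('pics/wrist1.png',cv2.resize(s['pixels'][:,:,::-1],(800,600)))
st=arm.read_state();print(st['time_s'],st['position'],st['orientation'],st['wrist_force'],st['gripper_width'])
E
```

```text
0.2 [0.24079481 0.57636351 0.20672158] [ 1.96604687e-01  9.80482720e-01 -4.68432146e-04 -1.11454978e-04] [-0.75741089  0.3948857  -0.30074145] 0.997156852760599
```

View pics/wrist1.png

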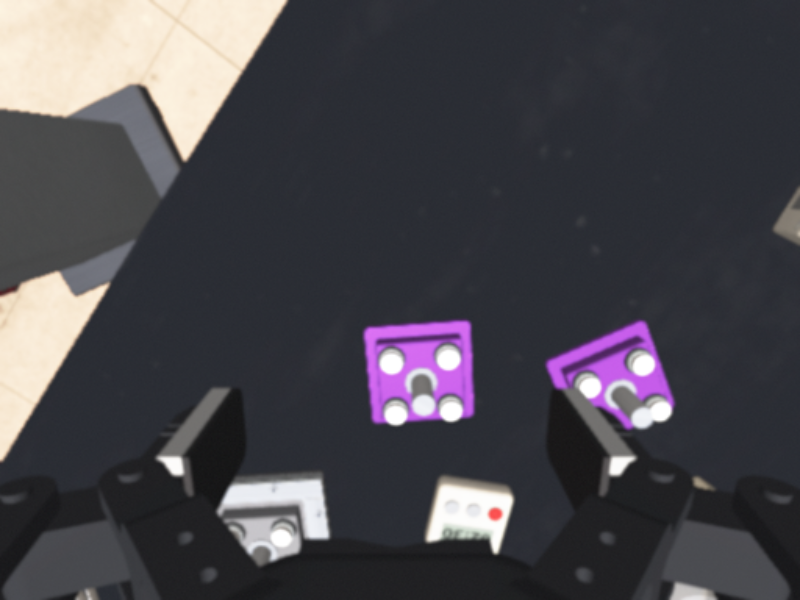

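Both calls were refused because every row needs a "turn" value, so the arm hasn't moved. The picture shows only the purple carriers at (420,370) and (615,380).

Request:
{"op": "drive_tool", "data": {
  "hand": 0.2,
  "increments": [
    {"translation": [0,0,0],"turn": -0.588},
    {"translation": [-0.99,-0.61,0],"turn": 0},
    {"translation": [-0.99,-0.61,0],"turn": 0},
    {"translation": [-0.99,-0.61,0],"turn": 0},
    {"translation": [-0.99,-0.61,0],"turn": 0},
    {"translation": [-0.99,-0.61,0],"turn": 0},
    {"translation": [-0.99,-0.61,0],"turn": 0},
    {"translation": [-0.99,-0.61,0],"turn": 0},
    {"translation": [-0.99,-0.61,0],"turn": 0},
    {"translation": [-0.99,-0.61,0],"turn": 0}
  ]
}}

```text
time_s: 1.2
position: [0.377, 0.4164, 0.2071]
orientation: [0.156, 0.988, -0.0, -0.0]
wrist_force: [0.0, -0.3, 0.0]
gripper_width: 0.603
gripper_force: 0.0
```

Request:
{"op": "drive_tool", "data": {
  "increments": [
    {"translation": [-0.99,-0.61,0],"turn": 0},
    {"translation": [-0.99,-0.61,0],"turn": 0},
    {"translation": [-0.99,-0.61,0],"turn": 0},
    {"translation": [-0.99,-0.61,0.4],"turn": 0},
    {"translation": [-0.99,-0.61,0.5],"turn": 0},
    {"translation": [-0.99,-0.61,0.5],"turn": 0},
    {"translation": [-0.99,-0.61,0.5],"turn": 0},
    {"translation": [-0.99,-0.61,0.5],"turn": 0},
    {"translation": [0,0,0],"turn": 0},
    {"translation": [0,0,0],"turn": 0}
  ]
}}

```text
time_s: 2.2
position: [0.497, 0.2753, 0.159]
orientation: [0.157, 0.988, -0.0, -0.0]
wrist_force: [0.2, -0.2, -0.0]
gripper_width: 0.599
gripper_force: 0.0
```

```bash
python3 - <<'E'
from h import *
s=optics.snapshot('wrist');np.save('pics/wrist1.npy',s,allow_pickle=True)
cv2.imwrite('pics/wrist2.png',cv2.resize(s['pixels'][:,:,::-1],(800,600)))
st=arm.read_state();print(st['time_s'],st['position'],st['orientation'],st['wrist_force'],st['gripper_width'])
E
```

```text
2.25 [0.49682712 0.27580415 0.15930514] [ 1.56352497e-01  9.87701303e-01  2.96281111e-05 -1.79460213e-04] [-0.96738074 -0.50968542  0.31682255] 0.5986954690520809
```

View pics/wrist2.png

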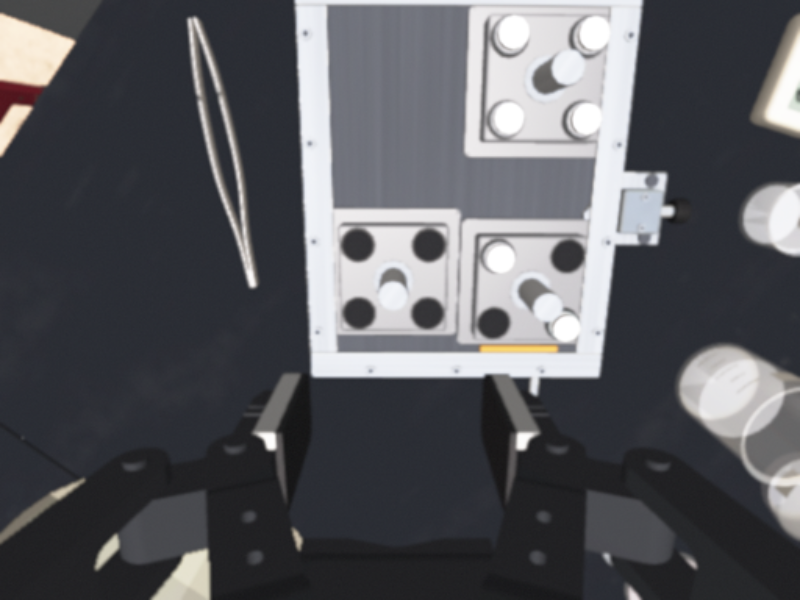

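The deck is square to the picture. Post tops are at full (568,67), half (548,307) and empty (393,295). The latch is at (640,210) and the amber stop at (520,349). I'll measure from here.

```bash
python3 - <<'E'
from h import *
s=np.load('pics/wrist1.npy',allow_pickle=True).item()
o=np.array([.4615,.3272])
f=lambda x,y,z: world(s,(x+.5)*.64-.5,(y+.5)*.64-.5,z)
a=f(312,377,.0205);b=f(601,377,.0205);d=(b-a)[:2];print('front edge',np.linalg.norm(d),'yaw',np.degrees(np.arctan2(d[1],d[0]))-90)
th=np.arctan2(d[1],d[0])-np.pi/2;c,n=np.cos(th),np.sin(th);R=np.array([[c,-n],[n,c]])
o=(a+b)[:2]/2-R[:,0]*.116;print('deck',o)
for k,p in dict(full=(568,67,.07),half=(548,307,.07),empty=(393,295,.07),fullcap=(511,33,.0425),stop_edge=(520,346,.02),nose=(586,214,.02)).items():
    P=f(*p);print(k,P,(P[:2]-o)@R*1e3)
print(f(393,295,.07)-arm.read_state()['position'])
E
```

```text
front edge 0.1879709933184335 yaw -18.07838721596511
deck [0.4620434  0.32756853]
full [0.41606403 0.38474429 0.07      ] [-61.45216142  40.08493645]
half [0.52607857 0.34873904 0.07      ] [54.30434379 39.99664391]
empty [0.49481882 0.27365173 0.07      ] [ 47.88872873 -41.08428043]
fullcap [0.39014811 0.37038639 0.0425    ] [-81.63317169  18.39367179]
stop_edge [0.56437359 0.33594133 0.02      ] [94.6802069  39.71434776]
nose [0.49542421 0.39401281 0.02      ] [11.11404987 73.52277852]
[-0.00200831 -0.00215241 -0.08930514]
```

Request:
{"op": "drive_tool", "data": {
  "increments": [
    {"translation": [0.06,-0.13,0.8],"turn": 0},
    {"translation": [0,0,1],"turn": 0},
    {"translation": [0,0,1],"turn": 0},
    {"translation": [0,0,1],"turn": 0},
    {"translation": [0,0,1],"turn": 0},
    {"translation": [0,0,0.9],"turn": 0},
    {"translation": [0,0,0],"turn": 0},
    {"translation": [0,0,0],"turn": 0}
  ]
}}

```text
time_s: 3.05
position: [0.4949, 0.2742, 0.0457]
orientation: [0.156, 0.988, 0.0, -0.0]
wrist_force: [0.2, -0.3, -0.3]
gripper_width: 0.603
gripper_force: 0.0
```

Request:
{"op": "drive_tool", "data": {
  "hand": -1,
  "increments": [
    {"translation": [0,0,0],"turn": 0},
    {"translation": [0,0,0],"turn": 0},
    {"translation": [0,0,0],"turn": 0},
    {"translation": [0,0,0],"turn": 0},
    {"translation": [0,0,0],"turn": 0},
    {"translation": [0,0,0],"turn": 0}
  ]
}}

```text
time_s: 3.65
position: [0.4957, 0.2737, 0.046]
orientation: [0.156, 0.988, 0.0, 0.0]
wrist_force: [-1.5, 0.4, 6.0]
gripper_width: 0.003
gripper_force: 3.3
```

The fingers are shut with nothing between them, so I need to look.

```bash
python3 - <<'E'
from h import *
s=optics.snapshot('wrist');t=optics.snapshot('scene');np.save('pics/wrist3.npy',s,allow_pickle=True)
a=cv2.resize(s['pixels'][:,:,::-1],(512,384));b=cv2.resize(t['pixels'][170:275,210:350,::-1],(512,384))
cv2.imwrite('pics/miss.png',cv2.resize(np.hstack([a,b]),(800,300)))
st=arm.read_state();print(st['time_s'],st['position'],st['wrist_force'],st['torque'],st['gripper_width'],st['gripper_force'])
E
```

```text
3.75 [0.49562929 0.27364327 0.04596326] [-1.21786824 -0.61283562  6.91068401] [-0.03132549  0.1492879  -0.02824555] -9.523337538126421e-05 3.2796986773610115
```

View pics/miss.png

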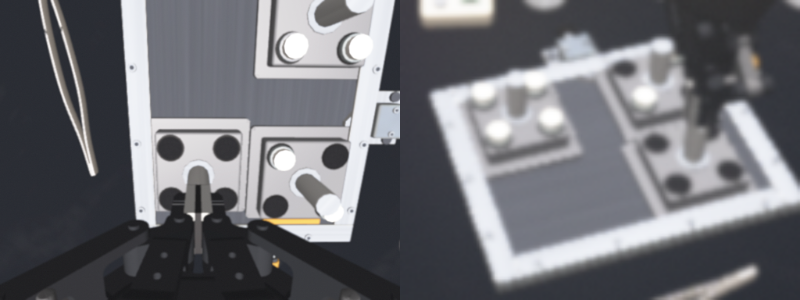

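```bash
python3 - <<'E'
from h import *
s=np.load('pics/wrist3.npy',allow_pickle=True).item()
im=s['pixels'][190:320,200:310,::-1];cv2.imwrite('pics/c3.png',cv2.resize(im,None,fx=5,fy=4.6,interpolation=cv2.INTER_CUBIC)[:600])
o=np.array([.4618,.3274]);th=np.radians(-18.04);c,n=np.cos(th),np.sin(th);R=np.array([[c,-n],[n,c]])
for v in range(200,320,8):
    P=world(s,253,v);print(v,np.round((P[:2]-o)@R*1e3,1),round(P[2]*1e3,1),s['pixels'][v,253])
p=arm.read_state()['position'];print((p[:2]-o)@R*1e3)
E
```

```text
200 [ 33.9 -41.5] 33.6 [219 217 219]
208 [ 38.7 -41.4] 33.7 [235 238 243]
216 [ 40.1 -41.5] 43.5 [119 116 115]
224 [ 40.1 -41.5] 55.7 [120 117 115]
232 [ 40.  -41.5] 66.6 [121 119 116]
240 [ 38.6 -41.5] 79.3 [27 28 28]
248 [ 38.9 -41.5] 86.9 [27 27 27]
256 [ 38.4 -41.5] 95.4 [29 28 29]
264 [ 38.7 -41.5] 101.4 [28 29 30]
272 [ 37.7 -41.5] 109.3 [60 58 58]
280 [ 41.9 -41.5] 107.7 [96 93 93]
288 [ 44.6 -41.5] 108.6 [95 91 92]
296 [ 48.2 -41.5] 108.3 [95 92 92]
304 [ 51.5 -41.5] 108.3 [95 90 91]
312 [ 54.8 -41.5] 108.5 [93 90 91]
[ 48.81369597 -40.63779372]
```

View pics/c3.png

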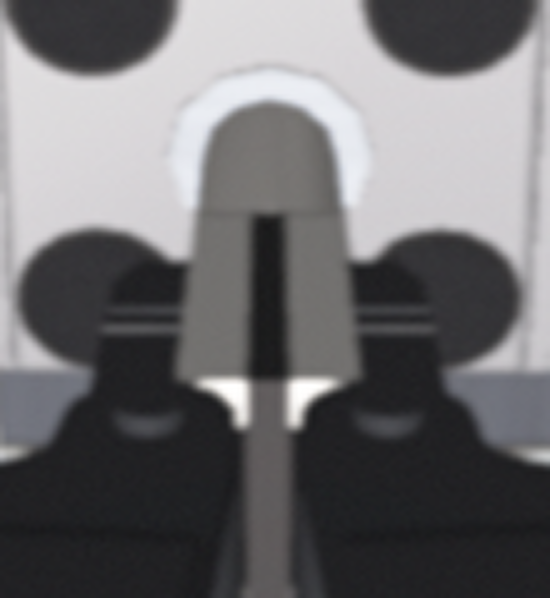

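```bash
python3 - <<'E'
from h import *
o=np.array([.4618,.3274]);th=np.radians(-18.04);c,n=np.cos(th),np.sin(th);R=np.array([[c,-n],[n,c]])
s=np.load('pics/wrist3.npy',allow_pickle=True).item()
for u in (240,243,264,267):
  for v in range(228,276,5):
    P=world(s,u,v);print(u,v,np.round((P[:2]-o)@R*1e3,1),round(P[2]*1e3,1),s['pixels'][v,u])
print('open, tcp z 159')
s=np.load('pics/wrist1.npy',allow_pickle=True).item()
for u in (185,190,320,325):
  for v in range(236,290,6):
    P=world(s,u,v);print(u,v,np.round((P[:2]-o)@R*1e3,1),round(P[2]*1e3,1),s['pixels'][v,u])
E
```

```text
240 228 [ 47.  -48.7] 43.9 [154 154 158]
240 233 [ 45.1 -48.2] 55.6 [134 134 135]
240 238 [ 38.3 -47.3] 77.7 [117 116 114]
240 243 [ 38.5 -47.1] 82.8 [115 113 112]
240 248 [ 38.6 -46.9] 87.5 [114 112 111]
240 253 [ 38.  -46.7] 93.5 [115 113 111]
240 258 [ 37.9 -46.5] 98.0 [114 113 110]
240 263 [ 38.  -46.4] 102.0 [115 113 111]
240 268 [ 38.8 -46.3] 104.4 [114 113 111]
240 273 [ 38.9 -46.2] 107.9 [191 188 185]
243 228 [ 43.2 -46.7] 53.4 [116 113 111]
243 233 [ 42.6 -46.5] 61.6 [117 115 113]
243 238 [ 38.3 -46. ] 77.8 [115 114 112]
243 243 [ 38.3 -45.8] 83.1 [114 112 110]
243 248 [ 38.  -45.6] 88.9 [115 113 111]
243 253 [ 38.3 -45.5] 92.9 [114 112 111]
243 258 [ 38.3 -45.4] 97.2 [114 112 110]
243 263 [ 38.6 -45.3] 100.8 [113 112 110]
243 268 [ 38.3 -45.2] 105.2 [114 112 110]
243 273 [ 38.6 -45.1] 108.5 [243 241 239]
264 228 [ 42.7 -35.7] 54.7 [106 104 103]
264 233 [ 42.2 -36. ] 62.7 [108 105 103]
264 238 [ 38.5 -36.5] 77.2 [115 113 111]
264 243 [ 38.7 -36.7] 82.2 [115 113 111]
264 248 [ 38.5 -36.9] 87.7 [114 113 111]
264 253 [ 38.  -37.1] 93.5 [114 113 110]
264 258 [ 38.2 -37.2] 97.4 [
[... 1296 characters left out ...]
6] 22.7 [236 239 243]
320 242 [ 39.1 -10.2] 195.1 [115 113 113]
320 248 [ 38.9 -11.5] 201.7 [114 113 111]
320 254 [ 39.7 -12.3] 205.7 [52 52 52]
320 260 [ 39.2 -13.5] 211.8 [29 29 28]
320 266 [ 41.3 -13.6] 212.8 [26 26 25]
320 272 [ 43.4 -13.6] 213.7 [25 24 24]
320 278 [ 44.9 -13.9] 215.5 [27 24 25]
320 284 [ 46.9 -14. ] 216.6 [26 25 26]
325 236 [110.3  33. ] 21.1 [236 238 243]
325 242 [39.1 -8.1] 195.2 [115 113 112]
325 248 [39.3 -9.2] 200.7 [115 114 112]
325 254 [ 39.3 -10.4] 206.4 [115 114 112]
325 260 [ 39.2 -11.6] 211.9 [111 108 107]
325 266 [ 39.2 -12.6] 216.6 [45 45 44]
325 272 [ 39.1 -13.6] 221.4 [28 28 29]
325 278 [ 40.5 -13.9] 223.2 [33 32 32]
325 284 [ 42.4 -13.9] 224.0 [45 43 43]
```

Depth puts the pad tips at z of about 72 mm, right on top of the post, with the TCP reported at 46 mm. Post centre and pads agree sideways to about 1 mm. So the real tips are about 25 mm above the reported TCP height. I'll lift, open, and go deeper by that amount while watching the force.

Request:
{"op": "drive_tool", "data": {
  "hand": 0.2,
  "increments": [
    {"translation": [0,0,-0.5],"turn": 0},
    {"translation": [0.03,-0.03,0],"turn": 0},
    {"translation": [0,0,0],"turn": 0},
    {"translation": [0,0,0],"turn": 0},
    {"translation": [0,0,0.5],"turn": 0},
    {"translation": [0,0,0.3],"turn": 0},
    {"translation": [0,0,0.3],"turn": 0},
    {"translation": [0,0,0],"turn": 0}
  ]
}}

```text
time_s: 4.55
position: [0.4936, 0.2726, 0.0318]
orientation: [0.156, 0.988, -0.001, -0.001]
wrist_force: [-0.1, -1.2, -0.5]
gripper_width: 0.598
gripper_force: 0.0
```

Request:
{"op": "drive_tool", "data": {
  "increments": [
    {"translation": [0,0,0.3],"turn": 0},
    {"translation": [0,0,0.25],"turn": 0},
    {"translation": [0,0,0],"turn": 0}
  ]
}}

```text
time_s: 4.85
position: [0.494, 0.2728, 0.0215]
orientation: [0.156, 0.988, -0.0, -0.0]
wrist_force: [0.1, 0.1, -0.1]
gripper_width: 0.599
gripper_force: 0.0
```

Request:
{"op": "drive_tool", "data": {
  "hand": -1,
  "increments": [
    {"translation": [0,0,0],"turn": 0},
    {"translation": [0,0,0],"turn": 0},
    {"translation": [0,0,0],"turn": 0},
    {"translation": [0,0,0],"turn": 0},
    {"translation": [0,0,0],"turn": 0}
  ]
}}

```text
time_s: 5.35
position: [0.495, 0.2735, 0.0227]
orientation: [0.156, 0.988, 0.001, 0.001]
wrist_force: [1.3, 3.1, 2.6]
gripper_width: 0.163
gripper_force: 58.5
```

Request:
{"op": "drive_tool", "data": {
  "increments": [
    {"translation": [0.3,0,0],"turn": 0},
    {"translation": [0.5,0,0],"turn": 0},
    {"translation": [0.5,0,0],"turn": 0},
    {"translation": [0.2,0,0],"turn": 0}
  ]
}}

```text
time_s: 5.75
position: [0.4653, 0.2833, 0.0227]
orientation: [0.156, 0.988, 0.001, 0.001]
wrist_force: [3.1, 3.4, 3.0]
gripper_width: 0.161
gripper_force: 59.1
```

Request:
{"op": "drive_tool", "data": {
  "increments": [
    {"translation": [0.4,0,0],"turn": 0},
    {"translation": [0.6,0,0],"turn": 0},
    {"translation": [0.6,0,0],"turn": 0},
    {"translation": [0.6,0,0],"turn": 0},
    {"translation": [0.6,0,0],"turn": 0},
    {"translation": [0.4,0,0],"turn": 0},
    {"translation": [0.2,0,0],"turn": 0},
    {"translation": [0,0,0],"turn": 0}
  ]
}}

```text
time_s: 6.55
position: [0.4005, 0.3045, 0.0227]
orientation: [0.156, 0.988, 0.001, 0.0]
wrist_force: [0.6, 8.0, 3.7]
gripper_width: 0.161
gripper_force: 59.2
```

Request:
{"op": "drive_tool", "data": {
  "increments": [
    {"translation": [0.1,0,0],"turn": 0},
    {"translation": [0.1,0,0],"turn": 0},
    {"translation": [0.1,0,0],"turn": 0},
    {"translation": [0.05,0,0],"turn": 0}
  ]
}}

```text
time_s: 6.95
position: [0.3948, 0.3064, 0.0227]
orientation: [0.156, 0.988, 0.001, 0.001]
wrist_force: [3.7, 5.0, 3.2]
gripper_width: 0.158
gripper_force: 59.1
```

Request:
{"op": "drive_tool", "data": {
  "increments": [
    {"translation": [0.1,0.025,0],"turn": 0},
    {"translation": [0.1,0,0],"turn": 0},
    {"translation": [0.05,0,0],"turn": 0},
    {"translation": [0.025,0,0],"turn": 0}
  ]
}}

```text
time_s: 7.35
position: [0.3895, 0.3082, 0.0226]
orientation: [0.156, 0.988, 0.001, 0.001]
wrist_force: [3.6, 4.6, 5.3]
gripper_width: 0.165
gripper_force: 59.4
```

Request:
{"op": "drive_tool", "data": {
  "increments": [
    {"translation": [0.03,0,0],"turn": 0},
    {"translation": [0.03,0,0],"turn": 0}
  ]
}}

```text
time_s: 7.55
position: [0.3885, 0.3085, 0.0226]
orientation: [0.156, 0.988, 0.001, 0.001]
wrist_force: [4.0, 2.3, 4.7]
gripper_width: 0.165
gripper_force: 59.4
```

Request:
{"op": "drive_tool", "data": {
  "increments": [
    {"translation": [0.025,0,0],"turn": 0},
    {"translation": [0.025,0,0],"turn": 0}
  ]
}}

```text
time_s: 7.75
position: [0.3875, 0.3088, 0.0226]
orientation: [0.156, 0.988, 0.001, 0.001]
wrist_force: [4.8, 2.5, 5.8]
gripper_width: 0.164
gripper_force: 59.4
```

Request:
{"op": "drive_tool", "data": {
  "increments": [
    {"translation": [0.025,0,0],"turn": 0},
    {"translation": [0.025,0,0],"turn": 0}
  ]
}}

```text
time_s: 7.95
position: [0.3873, 0.309, 0.0227]
orientation: [0.156, 0.988, 0.001, 0.001]
wrist_force: [9.6, -1.2, 5.9]
gripper_width: 0.165
gripper_force: 59.4
```

Request:
{"op": "drive_tool", "data": {
  "increments": [
    {"translation": [0.025,0,0],"turn": 0},
    {"translation": [0.025,0,0],"turn": 0}
  ]
}}

```text
time_s: 8.15
position: [0.387, 0.3091, 0.023]
orientation: [0.156, 0.988, 0.001, 0.002]
wrist_force: [12.3, -5.2, 7.8]
gripper_width: 0.163
gripper_force: 59.5
```

Force at the rear wall is about 13 N, so the empty carrier is home. I'll relax, release, lift and go to the half carrier.

Request:
{"op": "drive_tool", "data": {
  "increments": [
    {"translation": [-0.06,0,0],"turn": 0}
  ]
}}

```text
time_s: 8.25
position: [0.3874, 0.3089, 0.0227]
orientation: [0.156, 0.988, 0.001, 0.001]
wrist_force: [3.9, 3.9, 1.4]
gripper_width: 0.165
gripper_force: 59.1
```

Request:
{"op": "drive_tool", "data": {
  "hand": 0.2,
  "increments": [
    {"translation": [0,0,0],"turn": 0},
    {"translation": [0,0,0],"turn": 0},
    {"translation": [0,0,-0.2],"turn": 0},
    {"translation": [0,0,-0.5],"turn": 0},
    {"translation": [0,0,-0.8],"turn": 0},
    {"translation": [0,0,-0.8],"turn": 0},
    {"translation": [-0.5,0.33,-0.2],"turn": 0},
    {"translation": [-1,0.67,0],"turn": 0},
    {"translation": [-1,0.67,0],"turn": 0},
    {"translation": [-1,0.67,0],"turn": 0}
  ]
}}

```text
time_s: 9.25
position: [0.4691, 0.3318, 0.0724]
orientation: [0.156, 0.988, 0.0, 0.0]
wrist_force: [0.7, -0.2, 0.1]
gripper_width: 0.604
gripper_force: 0.0
```

Request:
{"op": "drive_tool", "data": {
  "increments": [
    {"translation": [-1,0.67,0],"turn": 0},
    {"translation": [-1,0.67,0],"turn": 0},
    {"translation": [-0.5,0.35,0],"turn": 0},
    {"translation": [0,0,0],"turn": 0}
  ]
}}

```text
time_s: 9.65
position: [0.5271, 0.3485, 0.0721]
orientation: [0.157, 0.988, 0.0, 0.0]
wrist_force: [-0.4, 0.5, 0.2]
gripper_width: 0.597
gripper_force: 0.0
```

```bash
cat >> h.py <<'E'
o=np.array([.4618,.3274]);th=np.radians(-18.04);c,n=np.cos(th),np.sin(th);R=np.array([[c,-n],[n,c]])
def dk(p): return np.round((np.array(p)[:2]-o)@R*1e3,1)
E
python3 - <<'E'
from h import *
s=optics.snapshot('wrist');np.save('pics/wrist4.npy',s,allow_pickle=True)
cv2.imwrite('pics/wrist4.png',cv2.resize(s['pixels'][:,:,::-1],(800,600)))
st=arm.read_state();print(st['time_s'],st['position'],dk(st['position']),st['wrist_force'])
E
```

```text
9.7 [0.52563238 0.34793919 0.07181403] [54.3 39.3] [-0.00951522 -0.34913399  0.37014658]
```

View pics/wrist4.png

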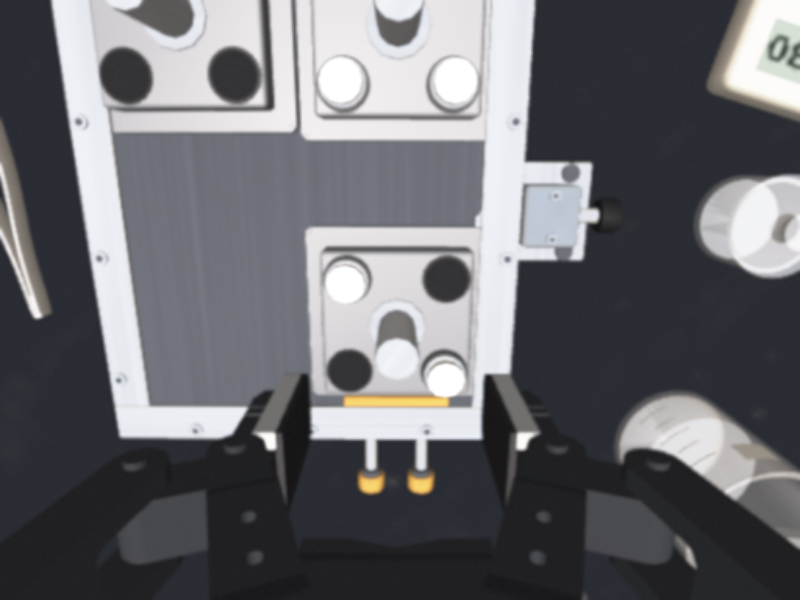

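The empty carrier sits in the rear right corner. The half's post top is at (397,358), centred between the fingers, and the lane beside the bay is clear. I'll descend and grip.

Request:
{"op": "drive_tool", "data": {
  "increments": [
    {"translation": [0,0.02,0.5],"turn": 0},
    {"translation": [0,0,0.8],"turn": 0},
    {"translation": [0,0,0.7],"turn": 0},
    {"translation": [0,0,0.35],"turn": 0},
    {"translation": [0,0,0.1],"turn": 0},
    {"translation": [0,0,0],"turn": 0}
  ]
}}

```text
time_s: 10.3
position: [0.5254, 0.3484, 0.0226]
orientation: [0.156, 0.988, -0.0, -0.0]
wrist_force: [0.8, -0.7, 0.7]
gripper_width: 0.602
gripper_force: 0.0
```

Request:
{"op": "drive_tool", "data": {
  "hand": -1,
  "increments": [
    {"translation": [0,0,0],"turn": 0},
    {"translation": [0,0,0],"turn": 0},
    {"translation": [0,0,0],"turn": 0},
    {"translation": [0,0,0],"turn": 0},
    {"translation": [0,0,0],"turn": 0}
  ]
}}

```text
time_s: 10.8
position: [0.5262, 0.3489, 0.024]
orientation: [0.156, 0.988, 0.0, 0.0]
wrist_force: [-0.0, -0.8, 4.8]
gripper_width: 0.16
gripper_force: 58.6
```

Request:
{"op": "drive_tool", "data": {
  "increments": [
    {"translation": [0,-0.2,0],"turn": 0},
    {"translation": [0,-0.4,0],"turn": 0},
    {"translation": [0,-0.4,0],"turn": 0},
    {"translation": [0,-0.2,0],"turn": 0}
  ]
}}

```text
time_s: 11.2
position: [0.5189, 0.3255, 0.024]
orientation: [0.156, 0.988, 0.001, 0.001]
wrist_force: [0.7, 2.1, 5.7]
gripper_width: 0.164
gripper_force: 59.2
```

Request:
{"op": "drive_tool", "data": {
  "increments": [
    {"translation": [0,-0.4,0],"turn": 0},
    {"translation": [0,-0.5,0],"turn": 0},
    {"translation": [0,-0.5,0],"turn": 0},
    {"translation": [0,-0.5,0],"turn": 0},
    {"translation": [0,-0.3,0],"turn": 0},
    {"translation": [0,-0.2,0],"turn": 0},
    {"translation": [0,0,0],"turn": 0}
  ]
}}

```text
time_s: 11.9
position: [0.5039, 0.2793, 0.024]
orientation: [0.156, 0.988, 0.0, 0.001]
wrist_force: [0.0, -1.5, 10.4]
gripper_width: 0.162
gripper_force: 59.5
```

Request:
{"op": "drive_tool", "data": {
  "increments": [
    {"translation": [0,-0.15,0],"turn": 0},
    {"translation": [0,-0.15,0],"turn": 0},
    {"translation": [0,-0.05,0],"turn": 0}
  ]
}}

```text
time_s: 12.2
position: [0.5021, 0.2734, 0.024]
orientation: [0.156, 0.988, 0.001, 0.001]
wrist_force: [0.8, 2.0, 7.0]
gripper_width: 0.159
gripper_force: 59.3
```

Request:
{"op": "drive_tool", "data": {
  "increments": [
    {"translation": [0,-0.025,0],"turn": 0},
    {"translation": [0,-0.025,0],"turn": 0}
  ]
}}

```text
time_s: 12.4
position: [0.5018, 0.2726, 0.024]
orientation: [0.156, 0.988, 0.001, 0.001]
wrist_force: [-1.0, 2.2, 5.8]
gripper_width: 0.163
gripper_force: 59.3
```

Request:
{"op": "drive_tool", "data": {
  "increments": [
    {"translation": [0,-0.025,0],"turn": 0},
    {"translation": [0,-0.025,0],"turn": 0}
  ]
}}

```text
time_s: 12.6
position: [0.5015, 0.2717, 0.024]
orientation: [0.156, 0.988, 0.001, 0.001]
wrist_force: [1.1, 2.1, 7.0]
gripper_width: 0.158
gripper_force: 59.3
```

Request:
{"op": "drive_tool", "data": {
  "increments": [
    {"translation": [0,-0.025,0],"turn": 0},
    {"translation": [0,-0.025,0],"turn": 0}
  ]
}}

```text
time_s: 12.8
position: [0.5015, 0.2714, 0.024]
orientation: [0.156, 0.988, 0.001, 0.001]
wrist_force: [-0.3, 7.2, 6.5]
gripper_width: 0.162
gripper_force: 59.2
```

Request:
{"op": "drive_tool", "data": {
  "increments": [
    {"translation": [0,-0.025,0],"turn": 0},
    {"translation": [0,-0.02,0],"turn": 0}
  ]
}}

```text
time_s: 13.0
position: [0.5015, 0.2713, 0.0241]
orientation: [0.157, 0.988, 0.002, 0.001]
wrist_force: [0.6, 8.3, 5.3]
gripper_width: 0.165
gripper_force: 59.1
```

Request:
{"op": "drive_tool", "data": {
  "increments": [
    {"translation": [0,0.04,0],"turn": 0}
  ]
}}

```text
time_s: 13.1
position: [0.5015, 0.2715, 0.024]
orientation: [0.156, 0.988, 0.001, 0.001]
wrist_force: [1.6, 3.9, 5.0]
gripper_width: 0.159
gripper_force: 59.2
```

Request:
{"op": "drive_tool", "data": {
  "hand": 0.2,
  "increments": [
    {"translation": [0,0,0],"turn": 0},
    {"translation": [0,0,0],"turn": 0},
    {"translation": [0,0,-0.2],"turn": 0},
    {"translation": [0,0,-0.5],"turn": 0},
    {"translation": [0,0,-0.8],"turn": 0},
    {"translation": [0,0,-0.8],"turn": 0},
    {"translation": [0.43,0.3,-0.2],"turn": 0},
    {"translation": [1,0.7,0],"turn": 0},
    {"translation": [1,0.7,0],"turn": 0},
    {"translation": [1,0.7,0],"turn": 0}
  ]
}}

```text
time_s: 14.1
position: [0.4488, 0.3381, 0.0732]
orientation: [0.156, 0.988, -0.0, -0.0]
wrist_force: [0.8, 0.7, -0.4]
gripper_width: 0.595
gripper_force: 0.0
```

Request:
{"op": "drive_tool", "data": {
  "increments": [
    {"translation": [1,0.7,0],"turn": 0},
    {"translation": [1,0.7,0],"turn": 0},
    {"translation": [0.4,0.26,0],"turn": 0},
    {"translation": [0,0,0],"turn": 0}
  ]
}}

```text
time_s: 14.5
position: [0.4135, 0.3845, 0.0731]
orientation: [0.155, 0.988, -0.0, -0.0]
wrist_force: [0.6, 0.1, 0.2]
gripper_width: 0.603
gripper_force: 0.0
```

```bash
python3 - <<'E'
from h import *
s=optics.snapshot('wrist');np.save('pics/wrist5.npy',s,allow_pickle=True)
cv2.imwrite('pics/wrist5.png',cv2.resize(s['pixels'][:,:,::-1],(800,600)))
st=arm.read_state();print(st['time_s'],st['position'],dk(st['position']),st['wrist_force'])
E
```

```text
14.55 [0.41414381 0.38377103 0.07314281] [-62.8  38.8] [-0.23008209  0.42045931  0.37573385]
```

View pics/wrist5.png

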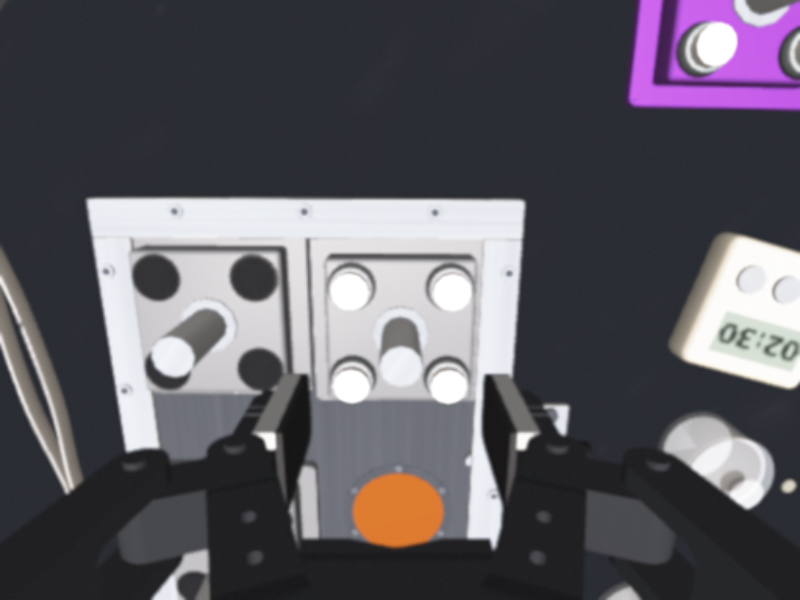

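The full carrier (four white caps) has its post top at (401,365), centred between the fingers. The amber window of the bay at (398,510) is free. I'll descend and grip.

Request:
{"op": "drive_tool", "data": {
  "increments": [
    {"translation": [-0.07,0.05,0.5],"turn": 0},
    {"translation": [0,0,0.8],"turn": 0},
    {"translation": [0,0,0.7],"turn": 0},
    {"translation": [0,0,0.4],"turn": 0},
    {"translation": [0,0,0.1],"turn": 0},
    {"translation": [0,0,0],"turn": 0}
  ]
}}

```text
time_s: 15.15
position: [0.4162, 0.3839, 0.0228]
orientation: [0.156, 0.988, -0.0, -0.0]
wrist_force: [-0.1, -0.3, -0.1]
gripper_width: 0.603
gripper_force: 0.0
```

Request:
{"op": "drive_tool", "data": {
  "hand": -1,
  "increments": [
    {"translation": [0,0,0],"turn": 0},
    {"translation": [0,0,0],"turn": 0},
    {"translation": [0,0,0],"turn": 0},
    {"translation": [0,0,0],"turn": 0},
    {"translation": [0,0,0],"turn": 0}
  ]
}}

```text
time_s: 15.65
position: [0.4166, 0.3846, 0.024]
orientation: [0.156, 0.988, 0.001, 0.0]
wrist_force: [-0.3, -0.7, 6.3]
gripper_width: 0.154
gripper_force: 58.6
```

Request:
{"op": "drive_tool", "data": {
  "increments": [
    {"translation": [-0.2,0,0],"turn": 0},
    {"translation": [-0.3,0,0],"turn": 0},
    {"translation": [-0.3,0,0],"turn": 0},
    {"translation": [-0.2,0,0],"turn": 0}
  ]
}}

```text
time_s: 16.05
position: [0.4357, 0.3785, 0.024]
orientation: [0.156, 0.988, 0.001, 0.0]
wrist_force: [-1.8, 0.6, 5.4]
gripper_width: 0.162
gripper_force: 59.1
```

Request:
{"op": "drive_tool", "data": {
  "increments": [
    {"translation": [-0.2,0,0],"turn": 0},
    {"translation": [-0.2,0,0],"turn": 0},
    {"translation": [-0.2,0,0],"turn": 0},
    {"translation": [-0.2,0,0],"turn": 0},
    {"translation": [-0.2,0,0],"turn": 0}
  ]
}}

```text
time_s: 16.55
position: [0.4534, 0.3716, 0.024]
orientation: [0.156, 0.988, -0.0, -0.001]
wrist_force: [-4.2, -2.1, 10.1]
gripper_width: 0.16
gripper_force: 59.4
```

Request:
{"op": "drive_tool", "data": {
  "increments": [
    {"translation": [-0.2,0,0],"turn": 0},
    {"translation": [-0.3,0,0],"turn": 0},
    {"translation": [-0.3,0,0],"turn": 0},
    {"translation": [-0.2,0,0],"turn": 0}
  ]
}}

```text
time_s: 16.95
position: [0.4728, 0.3652, 0.024]
orientation: [0.156, 0.988, -0.0, -0.0]
wrist_force: [-4.0, -2.8, 11.3]
gripper_width: 0.161
gripper_force: 59.5
```

Request:
{"op": "drive_tool", "data": {
  "increments": [
    {"translation": [-0.3,0,0],"turn": 0},
    {"translation": [-0.3,0,0],"turn": 0},
    {"translation": [-0.3,0,0],"turn": 0},
    {"translation": [-0.3,0,0],"turn": 0},
    {"translation": [-0.3,0,0],"turn": 0},
    {"translation": [-0.3,0,0],"turn": 0},
    {"translation": [-0.2,0,0],"turn": 0}
  ]
}}

```text
time_s: 17.65
position: [0.511, 0.3528, 0.024]
orientation: [0.156, 0.988, -0.0, -0.0]
wrist_force: [-3.8, -2.2, 10.0]
gripper_width: 0.163
gripper_force: 59.4
```

Request:
{"op": "drive_tool", "data": {
  "increments": [
    {"translation": [-0.15,0,0],"turn": 0},
    {"translation": [-0.15,0,0],"turn": 0},
    {"translation": [-0.15,0,0],"turn": 0},
    {"translation": [-0.05,0,0],"turn": 0}
  ]
}}

```text
time_s: 18.05
position: [0.5204, 0.3498, 0.024]
orientation: [0.156, 0.988, -0.0, -0.0]
wrist_force: [-5.3, -1.6, 9.7]
gripper_width: 0.16
gripper_force: 59.3
```

Request:
{"op": "drive_tool", "data": {
  "increments": [
    {"translation": [-0.04,0,0],"turn": 0},
    {"translation": [-0.04,0,0],"turn": 0},
    {"translation": [-0.02,0,0],"turn": 0}
  ]
}}

```text
time_s: 18.35
position: [0.5221, 0.3493, 0.024]
orientation: [0.156, 0.988, -0.0, -0.0]
wrist_force: [-4.1, -2.1, 10.3]
gripper_width: 0.156
gripper_force: 59.3
```

Request:
{"op": "drive_tool", "data": {
  "increments": [
    {"translation": [-0.025,0,0],"turn": 0},
    {"translation": [-0.025,0,0],"turn": 0}
  ]
}}

```text
time_s: 18.55
position: [0.523, 0.349, 0.024]
orientation: [0.156, 0.988, -0.0, -0.0]
wrist_force: [-5.0, -1.6, 9.4]
gripper_width: 0.161
gripper_force: 59.3
```

Request:
{"op": "drive_tool", "data": {
  "increments": [
    {"translation": [-0.025,0,0],"turn": 0},
    {"translation": [-0.025,0,0],"turn": 0},
    {"translation": [-0.025,0,0],"turn": 0},
    {"translation": [-0.025,0,0],"turn": 0}
  ]
}}

```text
time_s: 18.95
position: [0.5257, 0.3484, 0.024]
orientation: [0.156, 0.988, -0.0, 0.0]
wrist_force: [-1.8, -2.3, 7.2]
gripper_width: 0.165
gripper_force: 59.1
```

Request:
{"op": "drive_tool", "data": {
  "increments": [
    {"translation": [-0.025,0,0],"turn": 0},
    {"translation": [-0.025,0,0],"turn": 0}
  ]
}}

```text
time_s: 19.15
position: [0.5266, 0.3485, 0.024]
orientation: [0.156, 0.988, 0.0, 0.0]
wrist_force: [-2.1, 0.1, 6.0]
gripper_width: 0.162
gripper_force: 59.0
```

Request:
{"op": "drive_tool", "data": {
  "increments": [
    {"translation": [-0.025,0,0],"turn": 0},
    {"translation": [-0.025,0,0],"turn": 0}
  ]
}}

```text
time_s: 19.35
position: [0.5275, 0.3484, 0.024]
orientation: [0.156, 0.988, 0.0, 0.0]
wrist_force: [-3.8, 0.9, 7.9]
gripper_width: 0.16
gripper_force: 59.1
```

Request:
{"op": "drive_tool", "data": {
  "increments": [
    {"translation": [-0.025,0,0],"turn": 0},
    {"translation": [-0.025,0,0],"turn": 0}
  ]
}}

```text
time_s: 19.55
position: [0.5275, 0.3484, 0.024]
orientation: [0.156, 0.988, 0.0, -0.001]
wrist_force: [-8.0, 3.7, 9.4]
gripper_width: 0.163
gripper_force: 59.2
```

Request:
{"op": "drive_tool", "data": {
  "increments": [
    {"translation": [-0.025,0,0],"turn": 0},
    {"translation": [0,0,0],"turn": 0}
  ]
}}

```text
time_s: 19.75
position: [0.5274, 0.3484, 0.024]
orientation: [0.156, 0.988, 0.0, -0.001]
wrist_force: [-7.5, 3.1, 9.2]
gripper_width: 0.163
gripper_force: 59.3
```

Request:
{"op": "drive_tool", "data": {
  "increments": [
    {"translation": [-0.025,0,0],"turn": 0},
    {"translation": [-0.015,0,0],"turn": 0}
  ]
}}

```text
time_s: 19.95
position: [0.5275, 0.3484, 0.0241]
orientation: [0.156, 0.988, 0.0, -0.002]
wrist_force: [-11.4, 4.4, 12.4]
gripper_width: 0.164
gripper_force: 59.6
```

Request:
{"op": "drive_tool", "data": {
  "increments": [
    {"translation": [0.07,0,0],"turn": 0},
    {"translation": [0,0,0],"turn": 0}
  ]
}}

```text
time_s: 20.15
position: [0.5275, 0.3485, 0.024]
orientation: [0.156, 0.988, 0.0, -0.0]
wrist_force: [-5.8, 2.7, 8.2]
gripper_width: 0.163
gripper_force: 59.2
```

The carrier is firm against the stop at about 12 N. I'll open, lift and check the latch.

Request:
{"op": "drive_tool", "data": {
  "hand": 0.2,
  "increments": [
    {"translation": [0,0,0],"turn": 0},
    {"translation": [0,0,0],"turn": 0},
    {"translation": [0,0,-0.2],"turn": 0},
    {"translation": [0,0,-0.5],"turn": 0},
    {"translation": [0,0,-0.8],"turn": 0},
    {"translation": [0,0,-0.8],"turn": 0},
    {"translation": [0,0,-0.8],"turn": 0},
    {"translation": [0,0,-0.8],"turn": 0},
    {"translation": [0,0,0],"turn": 0}
  ]
}}

```text
time_s: 21.05
position: [0.5301, 0.3489, 0.1047]
orientation: [0.156, 0.988, 0.002, 0.002]
wrist_force: [1.1, -0.9, 0.0]
gripper_width: 0.596
gripper_force: 0.0
```

```bash
python3 - <<'E'
from h import *
s=optics.snapshot('wrist');np.save('pics/wrist6.npy',s,allow_pickle=True)
a=s['pixels'][:,:,::-1]
cv2.imwrite('pics/wrist6.png',cv2.resize(a[60:300,140:460],(800,600),interpolation=cv2.INTER_CUBIC))
st=arm.read_state();print(st['time_s'],dk(st['position']),st['wrist_force'],st['gripper_width'])
E
```

```text
21.1 [57.7 40.9] [-0.53723031 -0.26239611 -0.29654956] 0.6014958790420928
```

View pics/wrist6.png

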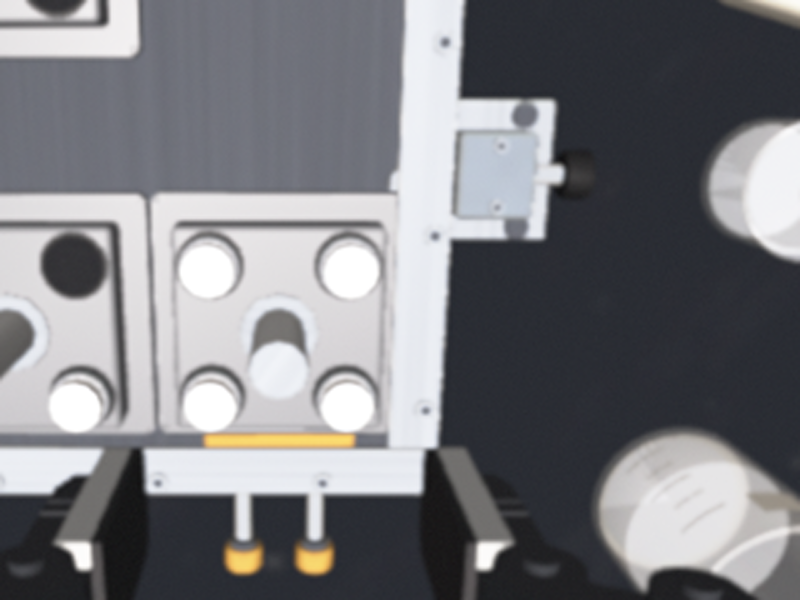

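The full carrier stands against the amber stop (280,440). The latch nose is out at (397,182), right behind the carrier's rear edge, and the gripper is clear.

```bash
python3 -c "
from plant import arm
print(arm.job_done())"
```

```text
the job is handed in; nothing more can be done
None
```

The job is handed in: the full carrier stands in the counting bay against its end stop, with the latch out behind it and the gripper clear, after about 21 s and no more than about 13 N read against any wall or stop. On the first grasp the shut fingertips rested on the empty carrier's post at about 7 N, because they sit some 25 mm above the reported height; I corrected for this and it moved nothing.

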